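# Change over the freezing baskets to a new batch

## Robot

A 7-joint arm with a two-finger parallel gripper is mounted at the origin on the work surface. World frame = base frame: x ahead of the robot, y to its left, z up, the work surface at z = 0. Lengths are in m, angles in degrees, forces in N, time in s.
With the tool pointing down it reaches from about 0.425 to 0.875 m from the base axis. Payload 9.9 kg.
Tool frame: the origin (TCP) lies where the fingers leave the gripper's body, on its centre line; the fingertips stand 73 mm ahead of it and the grasp point (between the pads) lies 54 mm ahead of it (ctrl.grip_point_offset is the distance from the TCP to the grasp point, in m); z points along the fingers, y is the line along which they close (so a half turn about z gives the same grasp; the last joint's range is limited). The gripper opens to 85 mm and grips with 20 to 120 N. Pads are 22 mm wide; open, the fingers measure 114 mm over their backs; the gripper's body (76 mm by 85 mm) begins 54 mm behind the grasp point. The pads swing forward as they close: fully open they stand 13 mm farther back than shut.
Start: joints at [63.954, 32.985, 1.427, 82.34, -0.859, 64.687, -3.237], TCP at [0.245, -0.629, 0.304] pointing down, gripper open.
Joint ranges: [-157.87, 157.87], [-19.46, 123.44], [-87.15, 90], [11.01, 140.99], [-62.26, 242.26], [9.8, 113.94], [-161.44, 161.44]. Speed limits (degrees/s): [127.2, 127.2, 172.46, 172.46, 180, 180, 180].

## Interface

Orientations are given as [roll, pitch, yaw] about the fixed x, y, z axes, in that order (R = Rz(yaw) Ry(pitch) Rx(roll)).
In Python, from bench import ctrl gives the robot as it stands.
- The arm moves only by the tool play_rows, never from a script. Its argument "series" is a list that holds one entry, the list of rows, each a list of 5 numbers: the opening in per cent of the stroke, from 0 (shut) to 100 (fully open), then the shift along the tool's x, y, z in m, then the turn about the tool's z in degrees. In form: [[[hand, tx, ty, tz, yaw], ...]]. A call has 1 to 8 rows; each row is the pose to reach, as a shift and turn from the pose commanded when the call began, along the tool's axes at that moment; what a row does not reach only later rows make up. A row lasts 1/8 s, in which the tool goes at most 62.5 mm and 10.7 degrees, less where a joint would pass 70% of its speed; a pose out of reach is approached as far as the arm can. A call with a gripper value outside its range is refused whole. The fingers move at their own pace and stop on an object; "grip_force" is the grip in N (left out, the last holds). Time passes only in rows, so rows that repeat a pose let the fingers close. It gives the time, the measured TCP pose, the force, the opening and the grip force at its end, in the units of the state.
- ctrl.sense(): the state, without advancing time (a new reading comes with each control period).
- ctrl.get_image(name): name is "side" or "top"; returns a dict with "image" (400x640x3 uint8, red, green, blue), "vertical_fov" (degrees; the focal length in pixels is half the picture's height over the tangent of half this angle, whatever the lens; pixels are square), "cx", "cy" (the principal point, pixels), "dist_coeffs" ([k1, k2, p1, p2, k3] as OpenCV has them; the pictures are not rectified), "position" and "attitude" of the camera in the world. Camera axes: x right, y up, looking along -z (the intrinsics and any distortion apply to the point x, -y, -z); pixel columns grow to the right and rows downward; lengths in m; the calibration is good to about 2 mm. A picture is of the moment at which its call begins. There is no depth.
- ctrl.sign_off(): hands the job in; it is judged then, once.
The state is a dict: "time": time; "joint_positions": joint angles; "joint_vel": joint speeds; "effort": joint torques, N m; "eef_pos": TCP position; "orientation": TCP orientation; "force": force on the tool from outside, world axes, zero at the start; "wrist_torque": the same for the moment, N m; "grip_width": finger opening in m; "gripper_force": force on a finger pad.
Only numpy, scipy, OpenCV 4.12 (cv2) and the standard library are available. Lean on these libraries where they do the work, as an engineer would, in place of code of your own. Each camera call takes 0.05 s, during which the arm holds its last target. There are 200 camera calls.

## Task

One freezing basket still holds the last batch, the green-lidded tubs, with the green sign over it: stand these tubs on the black mat, take the green sign off its stud and stand it in the free place of the sign rack, and in its stead hang whichever of the red and blue signs is not up yet, by its keyhole over the stud's head and pulled fully down. Put every tub from the counter, lid up, flat in the basket below the sign of its lid's colour; leave the yellow sign and the other things alone.

Things in the scene. Friction and masses are not known exactly. Their poses are not given: they have to be found in the camera images.
- rail: fixed sign rail: flat bar 6 thick (x), 460 long (y), 34 high, its top 132 above the counter, on two posts behind it. Origin on the counter below the bar's middle; x points away from the robot, y to the left along the bar. Two headed studs stick out of its front (-x) face, 115 to either side.
- stud_left (a point): middle of the neck of the rail's left (+y) stud, 115 above the counter, 10 in front of the bar's middle plane. Neck 8 in diameter, 14 long, along the rail's x; round head 18 in diameter, 4 thick, its front 11 nearer to the robot than this point. Axes as the rail's.
- stud_right (a point): middle of the neck of the rail's right (-y) stud, 115 above the counter, 10 in front of the bar's middle plane. Neck 8 in diameter, 14 long, along the rail's x; round head 18 in diameter, 4 thick, its front 11 nearer to the robot than this point. Axes as the rail's.
- basket_left: wire freezing basket standing in front of and below the left stud, fixed; inside 115 (x) x 205 (y), floor 6 and rim 58 above the counter, walls 5; origin under its centre on the counter, 105 in front of the rail, axes as the rail's. Three tubs fit side by side along y.
- basket_right: wire freezing basket standing in front of and below the right stud, fixed; inside 115 (x) x 205 (y), floor 6 and rim 58 above the counter, walls 5; origin under its centre on the counter, 105 in front of the rail, axes as the rail's. Three tubs fit side by side along y.
- sign_red_tab (a point): red sign plate, upright; this point: centre of its grip tab, 130 above the lower edge; x through the thickness, y along the width, z up. Plastic, 0.1 kg, 8 thick; body 100 wide x 105 high, grip tab 40 wide x 50 high on its top middle, 155 in all. Keyhole right through: entry hole 30 wide, centre 52 above the lower edge, running up into a slot 13 wide that ends 86 above the edge.
- sign_red_seat (a point): point of the red sign in mid width and mid thickness, 82 above the lower edge (48 below the tab point, 30 above the entry hole's centre): the middle of a stud's neck lies here when the sign is fully pulled down
- sign_blue_tab (a point): blue sign plate, upright; this point: centre of its grip tab, 130 above the lower edge; x through the thickness, y along the width, z up. Plastic, 0.1 kg, 8 thick; body 100 wide x 105 high, grip tab 40 wide x 50 high on its top middle, 155 in all. Keyhole right through: entry hole 30 wide, centre 52 above the lower edge, running up into a slot 13 wide that ends 86 above the edge.
- sign_blue_seat (a point): point of the blue sign in mid width and mid thickness, 82 above the lower edge (48 below the tab point, 30 above the entry hole's centre): the middle of a stud's neck lies here when the sign is fully pulled down
- sign_green_tab (a point): green sign plate (last batch), upright; this point: centre of its grip tab, 130 above the lower edge; x through the thickness, y along the width, z up. Plastic, 0.1 kg, 8 thick; body 100 wide x 105 high, grip tab 40 wide x 50 high on its top middle, 155 in all. Keyhole right through: entry hole 30 wide, centre 52 above the lower edge, running up into a slot 13 wide that ends 86 above the edge.
- sign_green_seat (a point): point of the green sign in mid width and mid thickness, 82 above the lower edge (48 below the tab point, 30 above the entry hole's centre): the middle of a stud's neck lies here when the sign is fully pulled down
- sign_yellow_tab (a point): yellow sign plate of the same kind, in the rack, not needed: leave it; centre of its grip tab
- rack: fixed wire sign rack left or right of the baskets; origin under its centre on the counter, axes as the rail's. Floor 33 high. Three places at x = -55, 0, +55 for signs upright on the lower edge, facing along x, each between two wire loops 17 apart at the floor, 24 at their top 50 above it. Side wires 62 either side. One place holds yellow, one red or blue, one is free.
- tub_red_1_mid (a point): rigid white food tub with fixed red lid, about 0.18 kg (or absent): lid 70 (x) x 54 (y), 46 high, and on the lid's middle a grip rib 14 thick (x), 44 long (y), 22 high, 68 in all. This point is at its centre, 34 above its underside, 23 below the rib's middle; z up. Starts on the counter before the baskets.
- tub_red_2_mid (a point): rigid white food tub with fixed red lid, about 0.18 kg (or absent): lid 70 (x) x 54 (y), 46 high, and on the lid's middle a grip rib 14 thick (x), 44 long (y), 22 high, 68 in all. This point is at its centre, 34 above its underside, 23 below the rib's middle; z up. Starts on the counter before the baskets.
- tub_red_3_mid (a point): rigid white food tub with fixed red lid, about 0.18 kg (or absent): lid 70 (x) x 54 (y), 46 high, and on the lid's middle a grip rib 14 thick (x), 44 long (y), 22 high, 68 in all. This point is at its centre, 34 above its underside, 23 below the rib's middle; z up. Starts on the counter before the baskets.
- tub_blue_1_mid (a point): rigid white food tub with fixed blue lid, about 0.18 kg (or absent): lid 70 (x) x 54 (y), 46 high, and on the lid's middle a grip rib 14 thick (x), 44 long (y), 22 high, 68 in all. This point is at its centre, 34 above its underside, 23 below the rib's middle; z up. Starts on the counter before the baskets.
- tub_blue_2_mid (a point): rigid white food tub with fixed blue lid, about 0.18 kg (or absent): lid 70 (x) x 54 (y), 46 high, and on the lid's middle a grip rib 14 thick (x), 44 long (y), 22 high, 68 in all. This point is at its centre, 34 above its underside, 23 below the rib's middle; z up. Starts on the counter before the baskets.
- tub_green_1_mid (a point): rigid white food tub with fixed green lid, about 0.18 kg (or absent): lid 70 (x) x 54 (y), 46 high, and on the lid's middle a grip rib 14 thick (x), 44 long (y), 22 high, 68 in all. This point is at its centre, 34 above its underside, 23 below the rib's middle; z up. Starts in the basket below the green sign.
- tub_green_2_mid (a point): rigid white food tub with fixed green lid, about 0.18 kg (or absent): lid 70 (x) x 54 (y), 46 high, and on the lid's middle a grip rib 14 thick (x), 44 long (y), 22 high, 68 in all. This point is at its centre, 34 above its underside, 23 below the rib's middle; z up. Starts in the basket below the green sign.
- mat: thin black rubber mat flat on the counter, 240 (x) x 150 (y) x 1, on the side of the baskets where the rack is not, fixed; origin at its centre, axes as the rail's. Room for two tubs
- sanitiser: sanitiser bottle 60 in diameter, 170 high, behind the rail's left end; leave it
- jug: steel mug 84 in diameter, 90 high, behind the rail's right end; leave it
- spoon: wooden-handled spoon lying behind the rail; leave it
Mind the look-alikes: they are no part of the job. What is shaped like the basket_left but pink is not meant.

How it is judged (in metres and radians):
On the way, in this order (a step that is already met when the one before it is completed fails the run):
1. the green sign is off the rail (distance between sign_green_seat and stud_left above 0.04 m and distance between sign_green_seat and stud_right above 0.04 m), for 0.2 s.
2. the red and the blue sign both hang fully down on the studs (((distance between sign_red_seat and stud_left below 0.009 m and distance between sign_blue_seat and stud_right below 0.009 m) or (distance between sign_red_seat and stud_right below 0.009 m and distance between sign_blue_seat and stud_left below 0.009 m))), for 0.3 s.
At the end, for the whole second after the job is handed in: Red and blue sign hang on the studs, neck within 9 mm of the seat point, upright within 0.25 rad; green sign stands on the rack's floor within 0.35 rad of upright; tubs upright (0.2 rad): green on the mat, red and blue on the floor of the basket below the sign of their colour (((distance between sign_red_seat and stud_left below 0.009 m and distance between sign_blue_seat and stud_right below 0.009 m) or (distance between sign_red_seat and stud_right below 0.009 m and distance between sign_blue_seat and stud_left below 0.009 m)) and angle between each of sign_red_tab, sign_blue_tab's own z axis and vertical below 0.25 rad and x of sign_green_tab in the frame of rack between -0.085 and 0.085 m and y of sign_green_tab in the frame of rack between -0.04 and 0.04 m and height (world z) of sign_green_tab between 0.15 and 0.17 m and angle between sign_green_tab's own z axis and vertical below 0.35 rad and ((x of tub_red_1_mid in the frame of basket_left between -0.05 and 0.05 m and y of tub_red_1_mid in the frame of basket_left between -0.098 and 0.098 m and z of tub_red_1_mid in the frame of basket_left between 0.03 and 0.05 m) or (x of tub_red_1_mid in the frame of basket_right between -0.05 and 0.05 m and y of tub_red_1_mid in the frame of basket_right between -0.098 and 0.098 m and z of tub_red_1_mid in the frame of basket_right between 0.03 and 0.05 m)) and y of tub_red_1_mid in the frame of sign_red_tab between -0.115 and 0.115 m and angle between each of tub_red_1_mid, tub_red_2_mid, tub_red_3_mid, tub_blue_1_mid, tub_blue_2_mid, tub_green_1_mid, tub_green_2_mid's own z axis and vertical below 0.2 rad and ((x of tub_red_2_mid in the frame of basket_left between -0.05 and 0.05 m and y of tub_red_2_mid in the frame of basket_left between -0.098 and 0.098 m and z of tub_red_2_mid in the frame of basket_left between 0.03 and 0.05 m) or (x of tub_red_2_mid in the frame of basket_right between -0.05 and 0.05 m and y of tub_red_2_mid in the frame of basket_right between -0.098 and 0.098 m and z of tub_red_2_mid in the frame of basket_right between 0.03 and 0.05 m)) and y of tub_red_2_mid in the frame of sign_red_tab between -0.115 and 0.115 m and ((x of tub_red_3_mid in the frame of basket_left between -0.05 and 0.05 m and y of tub_red_3_mid in the frame of basket_left between -0.098 and 0.098 m and z of tub_red_3_mid in the frame of basket_left between 0.03 and 0.05 m) or (x of tub_red_3_mid in the frame of basket_right between -0.05 and 0.05 m and y of tub_red_3_mid in the frame of basket_right between -0.098 and 0.098 m and z of tub_red_3_mid in the frame of basket_right between 0.03 and 0.05 m)) and y of tub_red_3_mid in the frame of sign_red_tab between -0.115 and 0.115 m and ((x of tub_blue_1_mid in the frame of basket_left between -0.05 and 0.05 m and y of tub_blue_1_mid in the frame of basket_left between -0.098 and 0.098 m and z of tub_blue_1_mid in the frame of basket_left between 0.03 and 0.05 m) or (x of tub_blue_1_mid in the frame of basket_right between -0.05 and 0.05 m and y of tub_blue_1_mid in the frame of basket_right between -0.098 and 0.098 m and z of tub_blue_1_mid in the frame of basket_right between 0.03 and 0.05 m)) and y of tub_blue_1_mid in the frame of sign_blue_tab between -0.115 and 0.115 m and ((x of tub_blue_2_mid in the frame of basket_left between -0.05 and 0.05 m and y of tub_blue_2_mid in the frame of basket_left between -0.098 and 0.098 m and z of tub_blue_2_mid in the frame of basket_left between 0.03 and 0.05 m) or (x of tub_blue_2_mid in the frame of basket_right between -0.05 and 0.05 m and y of tub_blue_2_mid in the frame of basket_right between -0.098 and 0.098 m and z of tub_blue_2_mid in the frame of basket_right between 0.03 and 0.05 m)) and y of tub_blue_2_mid in the frame of sign_blue_tab between -0.115 and 0.115 m and x of tub_green_1_mid in the frame of mat between -0.11 and 0.11 m and y of tub_green_1_mid in the frame of mat between -0.065 and 0.065 m and height (world z) of each of tub_green_1_mid, tub_green_2_mid below 0.042 m and x of tub_green_2_mid in the frame of mat between -0.11 and 0.11 m and y of tub_green_2_mid in the frame of mat between -0.065 and 0.065 m); the robot touches nothing.
It fails at once if the yellow sign is moved more than 4 cm (distance of sign_yellow_tab from where it was at the start of the episode above 0.04 m).
It fails at once if the sanitiser is moved more than 4 cm (distance of sanitiser from where it was at the start of the episode above 0.04 m).
It fails at once if the jug is moved more than 4 cm (distance of jug from where it was at the start of the episode above 0.04 m).
It fails at once if the spoon is moved more than 4 cm (distance of spoon from where it was at the start of the episode above 0.04 m).
Of tub_red_1, tub_red_2, tub_red_3, tub_blue_1, tub_blue_2 only 3 to 5 are there at a start; the rules pass over those that are not, and their reading is None.
Of tub_green_1, tub_green_2 only 1 to 2 are there at a start; the rules pass over those that are not, and their reading is None.
At some moment in a run one of tub_red_1, tub_red_2, tub_red_3, tub_blue_1, tub_blue_2, tub_green_1, tub_green_2 may be knocked a few centimetres aside while the robot is not near it.
It also fails if it takes over 210 s, if anything falls off the work surface, if the arm or the gripper's body presses on something with over 40 N, if the wrist force passes 120 N, or if a joint passes its speed limit or range.

## Working session

There is one attempt and no reset: what is moved stays moved. The work goes in short steps, Python scripts to look and compute and a tool call to move; the robot and the scene stay as the last step left them, time stands still between calls to the robot, and variables do not carry over. Pictures are saved under pics/ and viewed, at most 14 in all, crops included, and the job is handed in when it is done.

Besides the shell and the picture viewer there is one more tool, called after "Emit:" as a command line: name --argument value ..., lists and objects as JSON in quotes. play_rows: Moves the arm, as the interface text tells. Its arguments: {"type":"object","properties":{"series":{"type":"array"},"grip_force":{"type":"number"}},"required":["series"]}

```bash
mkdir -p pics; ls; python3 - <<'E'
from bench import ctrl
import cv2
s=ctrl.sense()
for k,v in s.items(): print(k,v)
for n in("side","top"):
    d=ctrl.get_image(n); im=d.pop("image"); print(n,d)
    cv2.imwrite(f"pics/{n}0.png",im[...,::-1])
E
```

```text
pics
time 0.0
joint_positions [63.95328508 33.0322167   1.42561097 82.38721768 -0.85909183 64.6874901
 -3.23789127]
joint_vel [ 0.01362216  0.00406376  0.03791994 -0.00264588 -0.02270742 -0.02895573
  0.12678507]
effort [-1.28713659e-04 -7.65765524e+01  2.25123882e+00 -2.85966200e+01
  1.55152642e-02  1.28283500e-02  2.17921792e-05]
eef_pos [ 0.24445916 -0.62880764  0.30304379]
orientation [-1.79903899e+02  6.51171567e-03  2.12449369e+01]
force [-0.49451699 -0.06432678  0.05364054]
wrist_torque [ 0.00213728  0.02486593 -0.03764754]
gripper_force 0.0
grip_width 0.08523629215449169
side {'vertical_fov': 53.020951452441494, 'cx': 320.07064161485357, 'cy': 203.10575396832704, 'dist_coeffs': array([-0.08752241,  0.        ,  0.        ,  0.        ,  0.        ]), 'position': array([0.20957923, 1.18146712, 1.08217187]), 'attitude': array([  50.1624081 ,    0.32632231, -159.22528811])}
top {'vertical_fov': 42.42208055420499, 'cx': 305.56969026770275, 'cy': 194.72944519212203, 'dist_coeffs': array([0.04849061, 0.        , 0.        , 0.        , 0.        ]), 'position': array([0.3076627 , 0.12681504, 1.54353191]), 'attitude': array([ 12.27928312,   0.2080525 , -92.56880257])}
```

View pics/side0.png

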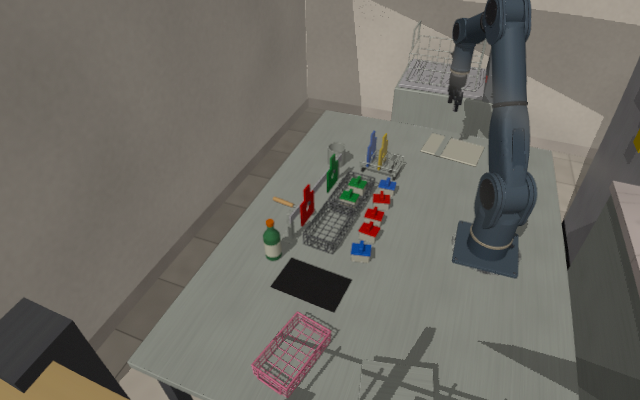

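View pics/top0.png

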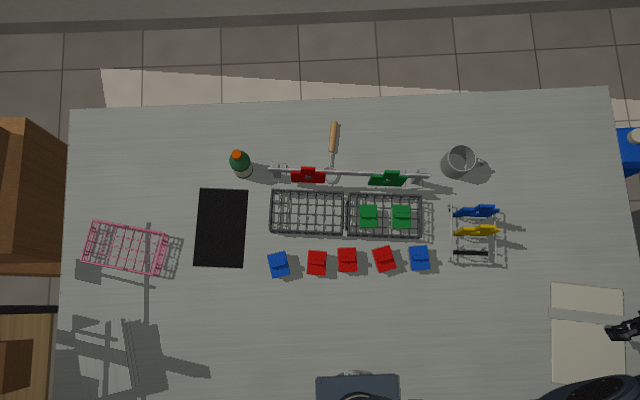

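```bash
cat > h.py <<'E'
from bench import ctrl
import cv2, numpy as np
from scipy.spatial.transform import Rotation as Ro
class Cam:
    def __init__(s,n):
        d=ctrl.get_image(n); s.im=d["image"]; s.n=n
        f=200/np.tan(np.radians(d["vertical_fov"]/2))
        s.K=np.array([[f,0,d["cx"]],[0,f,d["cy"]],[0,0,1]]); s.D=d["dist_coeffs"]
        s.p=d["position"]; s.R=Ro.from_euler("xyz",d["attitude"],degrees=True).as_matrix()
        s.hsv=cv2.cvtColor(s.im,cv2.COLOR_RGB2HSV)
    def rays(s,px):
        u=cv2.undistortPoints(np.float64(px).reshape(-1,1,2),s.K,s.D)[:,0]
        return np.c_[u[:,0],-u[:,1],-np.ones(len(u))]@s.R.T
    def plane(s,px,z):
        r=s.rays(px); return s.p+r*((z-s.p[2])/r[:,2])[:,None]
    def xplane(s,px,x):
        r=s.rays(px); return s.p+r*((x-s.p[0])/r[:,0])[:,None]
    def proj(s,P):
        c=(np.float64(P).reshape(-1,3)-s.p)@s.R; c=c*[1,-1,-1]
        return cv2.projectPoints(c,np.zeros(3),np.zeros(3),s.K,s.D)[0][:,0]
    def mask(s,col):
        h,sa,v=cv2.split(s.hsv)
        hs={"red":(h<8)|(h>173),"green":(h>50)&(h<75),"blue":(h>105)&(h<125),"yellow":(h>18)&(h<32)}[col]
        return (hs&(sa>(110 if col!="blue" else 120))&(v>45)).astype(np.uint8)*255
    def blobs(s,col,amin=60):
        cs,_=cv2.findContours(s.mask(col),cv2.RETR_EXTERNAL,cv2.CHAIN_APPROX_NONE)
        out=[]
        for c in cs:
            a=cv2.contourArea(c)
            if a>=amin: out.append((a,c[:,0].astype(float)))
        return out
def tri(c1,p1,c2,p2):
    r1,r2=c1.rays([p1])[0],c2.rays([p2])[0]
    r1/=np.linalg.norm(r1); r2/=np.linalg.norm(r2)
    t=np.linalg.lstsq(np.c_[r1,-r2],c2.p-c1.p,rcond=None)[0]
    a,b=c1.p+t[0]*r1,c2.p+t[1]*r2
    return (a+b)/2,np.linalg.norm(a-b)
def rect(P):  # centre, long/short size (mm), angle of long side in world (deg)
    (c,(w,h),_)=r=cv2.minAreaRect(np.float32(P[:,:2]*1000)); b=cv2.boxPoints(r)
    e=[b[1]-b[0],b[2]-b[1]]; l=max(e,key=np.linalg.norm)
    return np.round(c,1),np.round(sorted((w,h)),1),round(float(np.degrees(np.arctan2(l[1],l[0])))%180,1)
E
python3 - <<'E'
from h import *
t=Cam("top"); s=Cam("side")
for col in("red","green","blue","yellow"):
    for c in(t,s):
        for a,p in c.blobs(col):
            print(col,c.n,int(a),np.round(p.mean(0),1),p.min(0),p.max(0),"z46:",*rect(c.plane(p,.046)))
g=cv2.cvtColor(t.im,cv2.COLOR_RGB2GRAY)
m=((g<35)&(np.arange(640)[None]<260)&(np.arange(640)[None]>180)).astype(np.uint8)
m[:180]=0;m[275:]=0
c=max(cv2.findContours(m,0,1)[0],key=cv2.contourArea)[:,0].astype(float)
print("mat",rect(t.plane(c,.001)))
cv2.imwrite("pics/t1.png",cv2.resize(t.im[150:275,260:510,::-1],None,fx=3.2,fy=3.2,interpolation=2))
cv2.imwrite("pics/s1.png",cv2.resize(s.im[120:265,260:420,::-1],None,fx=4,fy=4,interpolation=2))
E
```

```text
red top 412 [316.3 262.3] [307. 250.] [326. 275.] z46: [432.2  95.7] [53.6 69.8] 172.6
red top 411 [346.9 259.5] [337. 247.] [356. 271.] z46: [437.5   6.8] [54.3 69.3] 179.5
red top 423 [383.6 258.5] [372. 245.] [396. 272.] z46: [435.2 -99.4] [54.6 70.1] 13.3
red top 409 [307.5 175.1] [290. 166.] [325. 182.] z46: [696.9 109. ] [ 49.6 105.1] 87.4
red side 187 [369.4 228.6] [358. 221.] [379. 236.] z46: [428.3  93. ] [70.6 74.2] 80.8
red side 162 [374.1 213.8] [364. 206.] [383. 221.] z46: [433.6   2.1] [70.  78.2] 88.0
red side 138 [381.  197.8] [373. 191.] [389. 203.] z46: [ 435.2 -102.8] [66.1 79. ] 103.2
red side 342 [306.4 204.5] [300. 184.] [313. 225.] z46: [706.5  42.1] [ 52.2 256.9] 111.6
green top 396 [401.  216.4] [392. 205.] [410. 228.] z46: [ 556.  -159.8] [52.8 69.2] 175.4
green top 376 [367.5 216. ] [359. 204.] [377. 227.] z46: [562.8 -62.3] [52.7 68.7] 177.4
green top 282 [389.4 177.8] [369. 170.] [407. 184.] z46: [ 676.4 -131.3] [ 43.4 112.6] 83.7
green top 141 [239.8 161.4] [230. 152.] [248. 170.] z46: [746.4 313.5] [54.3 56.4] 179.2
green side 180 [270.8 236.2] [264. 22
[... 598 characters left out ...]
top 690 [628.1 149.7] [616. 128.] [639. 177.] z46: [ 719.6 -849.7] [ 59.4 151.4] 179.8
blue side 195 [360.8 248.5] [351. 241.] [370. 255.] z46: [432.4 204.2] [67.1 69.2] 105.4
blue side 111 [387.3 183.8] [379. 178.] [395. 189.] z46: [ 432.  -204.7] [66.9 75.9] 93.2
yellow top 341 [476.4 230.3] [453. 224.] [500. 235.] z46: [ 507.4 -374.4] [ 32.3 136.2] 87.5
yellow side 2300 [ 58.6 389.7] [  0. 362.] [128. 399.] z46: [1046.3  980. ] [112.5 394.5] 24.7
yellow side 123 [382.6 149.1] [378. 133.] [387. 164.] z46: [ 516.7 -476.2] [ 32.6 290.6] 96.2
yellow side 77 [637.3 140.5] [633. 129.] [639. 152.] z46: [ -744.8 -1069.5] [ 30.8 292.9] 77.0
mat (array([554.8, 378.1]), array([147.1, 235.8]), 174.9)
```

View pics/t1.png

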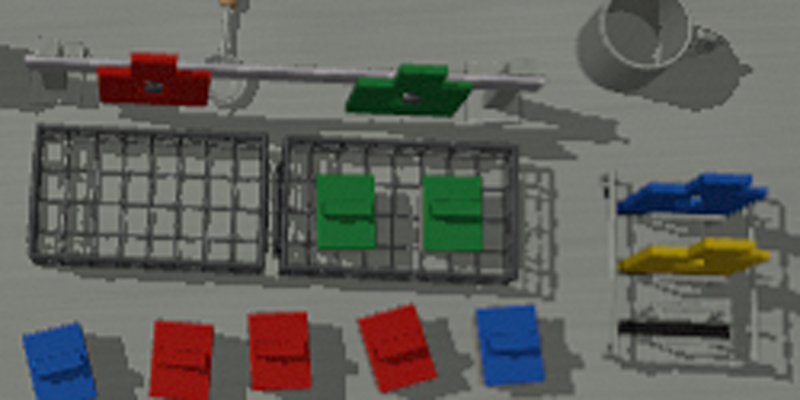

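View pics/s1.png

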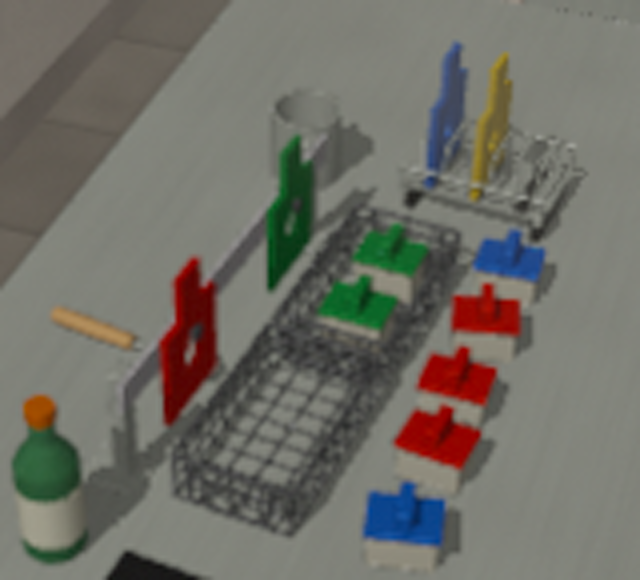

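```bash
python3 - <<'E'
from h import *
t=Cam("top"); s=Cam("side")
C=lambda l:np.array(l)/3.2+[260,150]-.35
pr=lambda n,P:print(n,*np.round(P*1000,1).tolist())
bar=t.plane(C([(27,63),(545,82)]),.132); pr("bar",bar)
L=t.plane(C([(37,125),(268,133),(268,272),(30,262)]),.058); R=t.plane(C([(285,138),(518,147),(518,283),(280,275)]),.058)
pr("L",L.mean(0)); pr("R",R.mean(0)); 
d=bar[0]-bar[1]; print("bar len",np.linalg.norm(d),"yaw",np.degrees(np.arctan2(-d[0],d[1])))
m=bar.mean(0)
a=np.arctan2(-d[0],d[1]); Rz=np.array([[np.cos(a),-np.sin(a)],[np.sin(a),np.cos(a)]])
for n,P in(("L",L),("R",R)): print(n,"in rail",np.round((P.mean(0)[:2]-m[:2])@Rz*1000,1),np.linalg.norm(P[0]-P[1]),np.linalg.norm(P[0]-P[3]))
# rack
rk=t.plane(C([(618,328),(728,330)]),.033); pr("slot",rk); print(np.round((rk.mean(0)[:2]-m[:2])@Rz*1000,1))
# sign tabs: narrow rows of the blob
for col,box in(("red",None),("green",None),("blue",None),("yellow",None)):
    for c,lim in((t,(285,505,160,240)),(s,(295,395,125,230))):
        for A,p in c.blobs(col,100):
            x0,y0=p.min(0);x1,y1=p.max(0)
            if not(lim[0]<=x0 and x1<=lim[1] and lim[2]<=y0 and y1<=lim[3]) : continue
            mk=c.mask(col)[int(y0):int(y1)+1,int(x0):int(x1)+1]>0
            w=[(int(y0)+i,int(x0)+np.flatnonzero(r)[[0,-1]]) for i,r in enumerate(mk)]
            print(col,c.n,[(y,*x.tolist()) for y,x in w][:14])
E
```

```text
bar [693.2, 221.0, 132.0] [654.8, -234.2, 132.0]
L 581.1 116.5 58.0
R 559.0 -110.1 58.0
bar len 0.4568063786127004 yaw -4.817957963327385
L in rail [-103.   114.9] 0.213473610829928 0.12765941389472799
R in rail [-106.  -112.8] 0.21372146986450596 0.12723719374972622
slot [445.8, -303.1, 33.0] [439.9, -401.8, 33.0]
[-201.3 -364. ]
red top [(166, 301, 306), (167, 301, 315), (168, 301, 315), (169, 301, 314), (170, 301, 314), (171, 290, 315), (172, 290, 325), (173, 291, 325), (174, 291, 325), (175, 291, 325), (176, 291, 324), (177, 291, 324), (178, 291, 324), (179, 291, 324)]
red side [(206, 375, 375), (207, 374, 377), (208, 368, 377), (209, 367, 376), (210, 367, 377), (211, 366, 381), (212, 366, 383), (213, 365, 383), (214, 365, 383), (215, 365, 383), (216, 364, 382), (217, 365, 382), (218, 369, 382), (219, 373, 381)]
red side [(191, 380, 382), (192, 380, 383), (193, 380, 383), (194, 373, 383), (195, 373, 389), (196, 373, 389), (197, 373, 389), (198, 373, 389), (199, 373, 389), (200, 373, 389), (201, 373, 389), (202, 373, 389), (203, 382, 389)]
red side [(184, 308, 308), (185, 307, 309
[... 1882 characters left out ...]
, (216, 453, 489)]
blue side [(178, 387, 389), (179, 387, 389), (180, 381, 389), (181, 380, 389), (182, 380, 395), (183, 380, 395), (184, 379, 395), (185, 379, 395), (186, 379, 394), (187, 381, 394), (188, 385, 394), (189, 391, 393)]
yellow top [(224, 480, 488), (225, 479, 495), (226, 477, 495), (227, 462, 495), (228, 460, 499), (229, 459, 500), (230, 457, 499), (231, 455, 498), (232, 453, 496), (233, 453, 493), (234, 453, 491), (235, 471, 488)]
yellow side [(133, 386, 386), (134, 385, 386), (135, 384, 386), (136, 383, 386), (137, 383, 386), (138, 383, 385), (139, 383, 385), (140, 382, 387), (141, 382, 387), (142, 382, 387), (143, 382, 387), (144, 382, 386), (145, 382, 386), (146, 382, 386)]
```

```bash
cat >> h.py <<'E'
A=-4.9
def R2(a): a=np.radians(a); return np.array([[np.cos(a),-np.sin(a)],[np.sin(a),np.cos(a)]])
RM=np.array([.6743,-.006])
def rail(x,y): return RM+R2(A)@[x,y]          # rail frame -> world, m
def inrail(P): return (np.asarray(P)[:2]-RM)@R2(A)
def go(xy,z,yaw=85.1,frm=None,say=""):
    s=ctrl.sense(); p=np.array(s["eef_pos"]) ; ps=s["orientation"][2]
    if frm is not None: p,ps=np.array(frm[:3]),frm[3]
    R=Ro.from_euler("xyz",[180,0,ps],degrees=True).as_matrix()
    d=R.T@(np.r_[xy,z]-p); t=-((yaw-ps+180)%360-180)
    print(say,"shift",np.round(d,4),"turn",round(t,1),"rows",np.ceil(max(np.linalg.norm(d)/.0625,abs(t)/10.7)))
    return [*xy,z,yaw]
def tubs(col,zl=.046):
    t=Cam("top"); out=[]
    for a,p in t.blobs(col,200):
        c,w,ang=rect(t.plane(p,zl))
        if w[0]<63 and w[1]<80 and 46<w[0] and w[1]>60 : out.append((c/1000,ang)); print(col,c,w,ang,"rail",np.round(inrail(c/1000)*1000,1))
    return out
E
python3 - <<'E'
from h import *
s=ctrl.sense(); print(s["eef_pos"],s["orientation"])
t=Cam("top")
for n,px,z in(("red",[(301,167),(315,167)],.188),("green",[(385.,171),(399,171.)],.188),("blue",[(478,205),(494,205)],.188),("yel",[(479,225),(495,225)],.188)):
    P=t.plane(np.array(px),z); print(n,np.round(P*1000,1).tolist(),"mid rail",np.round(inrail(P.mean(0))*1000,1))
for n,p in(("mat",(.5548,.3781)),("slot",(.443,-.352))): print(n,np.round(inrail(p)*1000,1))
g=tubs("green",.052); tubs("red");tubs("blue")
print("studs",rail(-.01,.115),rail(-.01,-.115))
P=go(g[0][0],.30); go(g[0][0],.128,frm=P)
E
```

```text
[ 0.24455873 -0.62902769  0.30359375] [-1.79967227e+02  2.20510191e-03  2.12455658e+01]
red [[680.4, 127.5, 188.0], [678.7, 89.4, 188.0]] mid rail [ -4.6 114.5]
green [[658.6, -99.8, 188.0], [656.9, -137.6, 188.0]] mid rail [  -6.8 -113.7]
blue [[553.7, -338.9, 188.0], [551.8, -380.9, 188.0]] mid rail [ -90.8 -363. ]
yel [[500.0, -335.2, 188.0], [498.2, -376.9, 188.0]] mid rail [-144.6 -363.7]
mat [-151.9  372.5]
slot [-200.9 -364.5]
green [ 554.9 -158.7] [52.6 69.1] 175.4 rail [-105.9 -162.3]
green [561.8 -61.6] [52.5 68.4] 177.4 rail [-107.3  -65. ]
red [432.2  95.7] [53.6 69.8] 172.6 rail [-249.9   80.6]
red [437.5   6.8] [54.3 69.3] 179.5 rail [-237.    -7.5]
red [435.2 -99.5] [54.4 70.1] 13.3 rail [-230.2 -113.6]
blue [431.9 205.8] [52.9 67.7] 11.4 rail [-259.6  190.3]
blue [ 433.4 -201.3] [53.8 68.7] 2.3 rail [-223.3 -215.2]
studs [0.67415949 0.10943388] [ 0.6545136  -0.11972554]
 shift [ 0.4597 -0.326   0.0039] turn -63.9 rows 10.0
 shift [-0.    -0.     0.172] turn -0.0 rows 3.0
```

Emit:
play_rows --series '[[[45,0.46,-0.326,0.004,-63.9],[45,0.46,-0.326,0.004,-63.9],[45,0.46,-0.326,0.004,-63.9],[45,0.46,-0.326,0.004,-63.9],[45,0.46,-0.326,0.004,-63.9],[45,0.46,-0.326,0.004,-63.9],[45,0.46,-0.326,0.004,-63.9],[45,0.46,-0.326,0.004,-63.9]]]' --grip_force 50

```text
time: 1.5
eef_pos: [0.5209, -0.2103, 0.3006]
orientation: [180.0, 0.0, 85.1]
force: [1.0, -0.4, -0.0]
grip_width: 0.0385
gripper_force: 0.0
```

```bash
python3 - <<'E'
from h import *
P=go(np.array([.5549,-.1587]),.25)
E
```

```text
shift [0.0543 0.0295 0.0506] turn 0.0 rows 2.0
```

Emit:
play_rows --series '[[[45,0.054,0.03,0.04,0],[45,0.054,0.03,0.06,0],[45,0.054,0.03,0.11,0],[45,0.054,0.03,0.15,0],[45,0.054,0.03,0.172,0],[45,0.054,0.03,0.172,0],[5,0.054,0.03,0.172,0],[5,0.054,0.03,0.172,0]]]'

```text
time: 2.5
eef_pos: [0.5552, -0.1607, 0.1298]
orientation: [179.9, 0.0, 85.1]
force: [0.9, -0.0, 1.9]
grip_width: 0.0125
gripper_force: 49.6
```

Emit:
play_rows --series '[[[5,0,0,0,0],[5,0,0,-0.02,0],[5,0,0,-0.08,0],[5,0,0,-0.14,0]]]'

```text
time: 3.0
eef_pos: [0.554, -0.1606, 0.27]
orientation: [-179.9, -0.0, 85.1]
force: [0.8, -0.9, -2.7]
grip_width: 0.0127
gripper_force: 49.3
```

```bash
python3 - <<'E'
from h import *
for dx in(-.2,-.1):
    go(rail(dx,.3725),.26,say="mat %g"%dx)
tubs("green",.052)
t=Cam("top");cv2.imwrite("pics/t2.png",t.im[...,::-1])
E
```

```text
mat -0.2 shift [ 0.5368 -0.0929  0.01  ] turn 0.0 rows 9.0
mat -0.1 shift [0.5368 0.0071 0.01  ] turn 0.0 rows 9.0
green [561.8 -61.6] [52.5 68.4] 177.4 rail [-107.3  -65. ]
```

View pics/t2.png

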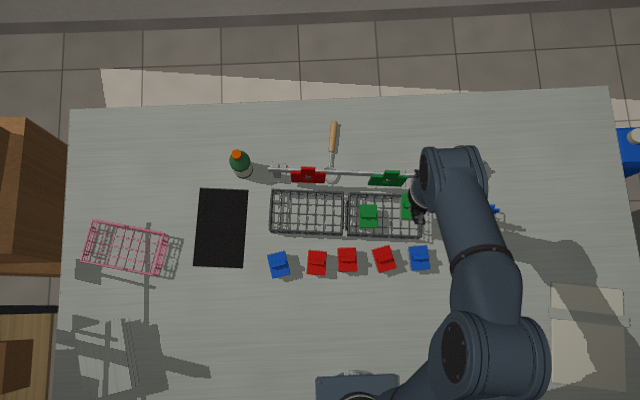

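Emit:
play_rows --series '[[[5,0.06,-0.0105,0,0],[5,0.12,-0.021,0,0],[5,0.18,-0.031,0,0],[5,0.24,-0.042,0,0],[5,0.3,-0.052,0,0],[5,0.36,-0.062,0,0],[5,0.42,-0.073,0,0],[5,0.47,-0.083,0.01,0]]]'

```text
time: 4.1
eef_pos: [0.511, 0.3173, 0.2585]
orientation: [180.0, -0.1, 85.2]
force: [1.3, -0.1, -1.5]
grip_width: 0.0126
gripper_force: 49.3
```

Emit:
play_rows --series '[[[5,0.05,-0.01,0.02,0],[5,0.067,-0.01,0.05,0],[5,0.067,-0.01,0.1,0],[5,0.067,-0.01,0.127,0],[5,0.067,-0.01,0.132,0],[5,0.067,-0.01,0.133,0],[40,0.067,-0.01,0.133,0],[45,0.067,-0.01,0.133,0]]]'

```text
time: 5.1
eef_pos: [0.5079, 0.3828, 0.1268]
orientation: [179.9, -0.1, 85.1]
force: [-0.1, 0.0, 0.5]
grip_width: 0.0383
gripper_force: 0.0
```

Emit:
play_rows --series '[[[45,0,0,-0.03,0],[45,0,0,-0.09,0],[45,-0.06,0.02,-0.13,0],[45,-0.12,0.04,-0.13,0],[45,-0.18,0.06,-0.13,0],[45,-0.24,0.08,-0.13,0],[45,-0.3,0.09,-0.13,0],[45,-0.36,0.093,-0.13,0]]]'

```text
time: 6.1
eef_pos: [0.5701, 0.0223, 0.2563]
orientation: [179.9, -0.0, 85.1]
force: [0.6, 0.4, 0.1]
grip_width: 0.039
gripper_force: 0.0
```

```bash
python3 - <<'E'
from h import *
g=tubs("green",.046)
P=go(R2(A)@[-.1073,-.065]+RM,.25);print(P)
E
```

```text
green [508.1 384.4] [55.5 71.7] 174.6 rail [-198.9  374.8]
 shift [-0.0733 -0.0007  0.0058] turn -0.6 rows 2.0
[np.float64(0.5618400497147868), np.float64(-0.061597208399769385), 0.25, 85.1]
```

Emit:
play_rows --series '[[[45,-0.06,0,0,0],[45,-0.084,0,0.02,0],[45,-0.084,0,0.07,0],[45,-0.084,0,0.11,0],[45,-0.084,0,0.127,0],[45,-0.084,0,0.127,0],[5,-0.084,0,0.127,0],[5,-0.084,0,0.127,0]]]'

```text
time: 7.15
eef_pos: [0.5632, -0.0591, 0.1299]
orientation: [179.9, -0.0, 85.1]
force: [-0.5, 0.2, 3.8]
grip_width: 0.0127
gripper_force: 53.0
```

```bash
python3 - <<'E'
from h import *
s=ctrl.sense(); print(s["eef_pos"],s["grip_width"],inrail(s["eef_pos"])); go(rail(-.1,.3725),.13)
E
```

```text
[ 0.56320855 -0.05914956  0.12985886] 0.012687417170091874 [-0.10614558 -0.06244441]
 shift [ 4.349e-01  6.500e-03 -1.000e-04] turn 0.0 rows 7.0
```

Emit:
play_rows --series '[[[5,0,0,-0.02,0],[5,0,0,-0.08,0],[5,0.04,0,-0.12,0],[5,0.1,0.002,-0.13,0],[5,0.16,0.003,-0.13,0],[5,0.22,0.004,-0.13,0],[5,0.28,0.005,-0.13,0],[5,0.34,0.006,-0.13,0]]]'

```text
time: 8.15
eef_pos: [0.5973, 0.2807, 0.2593]
orientation: [179.9, -0.0, 85.1]
force: [1.0, -0.8, -2.1]
grip_width: 0.0123
gripper_force: 52.1
```

Emit:
play_rows --series '[[[5,0.06,0,0,0],[5,0.095,0,0.02,0],[5,0.095,0,0.08,0],[5,0.095,0,0.12,0],[5,0.095,0,0.131,0],[5,0.095,0,0.133,0],[40,0.095,0,0.133,0],[45,0.095,0,0.133,0]]]'

```text
time: 9.15
eef_pos: [0.6061, 0.3741, 0.1275]
orientation: [179.9, -0.1, 85.1]
force: [0.4, 0.1, 0.5]
grip_width: 0.0383
gripper_force: 0.0
```

Emit:
play_rows --series '[[[45,0,0,-0.03,0],[45,0,0,-0.09,0],[45,-0.06,0,-0.13,0],[45,-0.12,0,-0.15,0],[45,-0.18,0,-0.16,0],[45,-0.24,0.02,-0.16,0],[45,-0.3,0.04,-0.16,0],[45,-0.36,0.06,-0.16,0]]]'

```text
time: 10.15
eef_pos: [0.6327, 0.0175, 0.2871]
orientation: [179.8, -0.0, 85.1]
force: [0.5, 0.9, 0.3]
grip_width: 0.0383
gripper_force: 0.0
```

```bash
python3 - <<'E'
from h import *
tubs("green",.046)
go(rail(-.01,-.115),.22)
s=ctrl.sense(); print(s["eef_pos"],inrail(s["eef_pos"]))
E
```

```text
green [508.1 384.3] [55.6 71.4] 175.1 rail [-198.9  374.7]
green [606.6 370.9] [55.5 69.2] 177.4 rail [-99.6 369.7]
 shift [-0.1232  0.032   0.0664] turn -0.6 rows 3.0
[0.63439284 0.00594099 0.28638395] [-0.04078127  0.0084886 ]
```

Emit:
play_rows --series '[[[45,-0.06,0.015,0,0],[45,-0.12,0.031,0,0],[45,-0.124,0.031,0,0],[45,-0.124,0.031,0,0]]]'

```text
time: 10.7
eef_pos: [0.6527, -0.1064, 0.2861]
orientation: [179.9, -0.0, 85.1]
force: [0.4, 0.9, -0.1]
grip_width: 0.0385
gripper_force: 0.0
```

```bash
python3 - <<'E'
from h import *
s=ctrl.sense(); print(s["eef_pos"],inrail(s["eef_pos"]))
go(rail(-.01,-.115),.22)
c=Cam("side"); im=c.im[90:230,250:430,::-1]
cv2.imwrite("pics/s2.png",cv2.resize(im,None,fx=4,fy=4,interpolation=2))
E
```

```text
[ 0.65266686 -0.1064478   0.2860888 ] [-0.01297413 -0.10192853]
 shift [-0.0131  0.003   0.0661] turn -0.0 rows 2.0
```

View pics/s2.png

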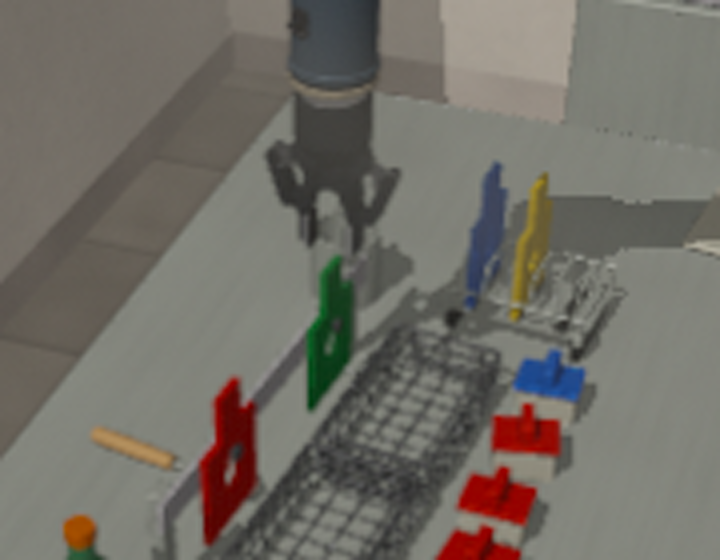

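Emit:
play_rows --series '[[[45,-0.013,0.003,0.01,0],[45,-0.013,0.003,0.04,0],[45,-0.013,0.003,0.066,0],[45,-0.013,0.003,0.068,0],[45,-0.013,0.003,0.068,0],[0,-0.013,0.003,0.068,0],[0,-0.013,0.003,0.068,0],[0,-0.013,0.003,0.068,0]]]' --grip_force 40

```text
time: 11.75
eef_pos: [0.6549, -0.1197, 0.2184]
orientation: [179.9, -0.0, 85.1]
force: [-0.7, 0.1, 4.8]
grip_width: 0.0071
gripper_force: 44.8
```

```bash
python3 - <<'E'
from h import *
s=ctrl.sense(); print(s["time"],s["eef_pos"],inrail(s["eef_pos"]),s["force"],s["grip_width"])
t=Cam("top"); c=Cam("side"); np.savez("hung.npz",t=t.im,s=c.im)
E
```

```text
11.75 [ 0.65490667 -0.119721    0.21839173] [-0.00960876 -0.1149619 ] [-0.66706819  0.09026618  4.83927563] 0.007125766183871209
```

Emit:
play_rows --series '[[[0,0,0,-0.01,0],[0,0,0,-0.02,0],[0,0,0,-0.029,0],[0,0,0,-0.03,0],[0,0,0,-0.03,0]]]'

```text
time: 12.48
eef_pos: [0.6544, -0.1199, 0.2473]
orientation: [-180.0, 0.0, 85.1]
force: [0.2, 0.1, -1.0]
grip_width: 0.0076
gripper_force: 43.9
```

Emit:
play_rows --series '[[[0,0,-0.006,0,0],[0,0,-0.014,0,0],[0,0,-0.024,0,0],[0,0,-0.034,-0.002,0],[0,0,-0.04,-0.02,0],[0,0,-0.06,-0.06,0],[0,0,-0.09,-0.08,0],[0,0,-0.09,-0.08,0]]]'

```text
time: 13.48
eef_pos: [0.5641, -0.1122, 0.3307]
orientation: [179.8, 0.1, 85.1]
force: [0.2, -0.1, -1.8]
grip_width: 0.0075
gripper_force: 43.9
```

```bash
python3 - <<'E'
from h import *
s=ctrl.sense(); print(s["time"],s["eef_pos"],inrail(s["eef_pos"]),s["force"],s["grip_width"])
go(rail(-.2,-.364),.33);go(rail(-.2,-.364),.2184)
c=Cam("side"); t=Cam("top")
im=np.hstack([c.im[90:290,260:460],t.im[120:320,330:530]])[...,::-1]
cv2.imwrite("pics/s3.png",cv2.resize(im,None,fx=2,fy=2,interpolation=2))
E
```

```text
13.475 [ 0.56413194 -0.11221161  0.33072606] [-0.10069316 -0.11523366] [ 0.24377785 -0.05419484 -1.76060748] 0.007456305725686735
 shift [-0.2487 -0.0994  0.0007] turn 0.0 rows 5.0
 shift [-0.2487 -0.0994  0.1123] turn 0.0 rows 5.0
```

View pics/s3.png

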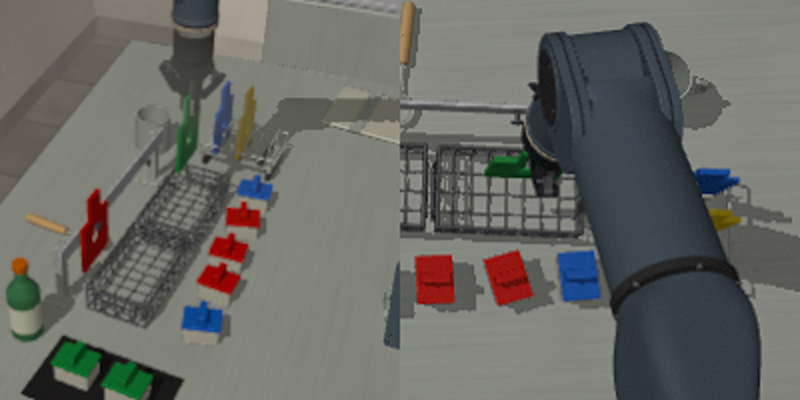

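Emit:
play_rows --series '[[[0,0,-0.06,0,0],[0,-0.03,-0.101,0,0],[0,-0.09,-0.101,0,0],[0,-0.15,-0.101,0,0],[0,-0.21,-0.101,0,0],[0,-0.245,-0.101,0,0],[0,-0.249,-0.101,0,0],[0,-0.249,-0.101,0,0]]]'

```text
time: 14.58
eef_pos: [0.4436, -0.3514, 0.3267]
orientation: [-180.0, -0.1, 85.2]
force: [-0.0, -0.7, -1.5]
grip_width: 0.0077
gripper_force: 43.9
```

```bash
python3 - <<'E'
from h import *
s=ctrl.sense(); print(s["time"],s["eef_pos"],inrail(s["eef_pos"]),s["force"],s["grip_width"])
c=Cam("side"); t=Cam("top")
im=cv2.resize(c.im[100:200,330:450,::-1],None,fx=6,fy=6,interpolation=2)
cv2.imwrite("pics/s4.png",im)
go(rail(-.202,-.364),.2184)
E
```

```text
14.575 [ 0.44363329 -0.35136644  0.32666195] [-0.20032356 -0.36380707] [-0.02239434 -0.70946536 -1.52060959] 0.007665900615876449
 shift [-0.0011 -0.0018  0.1088] turn 0.2 rows 2.0
```

View pics/s4.png

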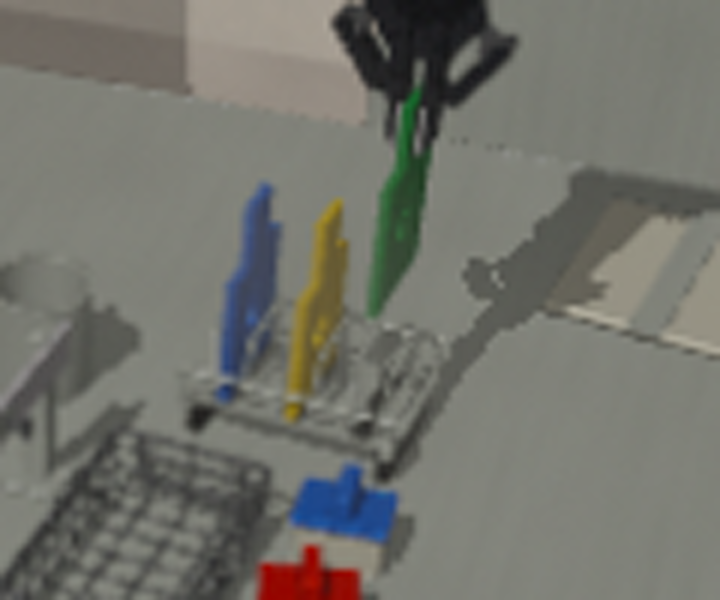

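Emit:
play_rows --series '[[[0,0,-0.002,0.02,0],[0,0,-0.002,0.045,0],[0,0,-0.002,0.055,0],[0,0,-0.002,0.065,0],[0,0,-0.002,0.07,0],[0,0,-0.002,0.07,0]]]'

```text
time: 15.42
eef_pos: [0.4413, -0.3516, 0.2574]
orientation: [-180.0, -0.0, 85.2]
force: [0.9, 1.1, -1.1]
grip_width: 0.0076
gripper_force: 43.8
```

```bash
python3 - <<'E'
from h import *
s=ctrl.sense(); print(s["time"],s["eef_pos"],inrail(s["eef_pos"]),s["force"],s["grip_width"])
c=Cam("side"); 
im=cv2.resize(c.im[110:200,340:440,::-1],None,fx=6,fy=6,interpolation=2)
cv2.imwrite("pics/s5.png",im)
E
```

```text
15.425 [ 0.44126477 -0.3516216   0.25740136] [-0.20266162 -0.36426361] [ 0.85884744  1.06787105 -1.08564078] 0.007638853938817157
```

View pics/s5.png

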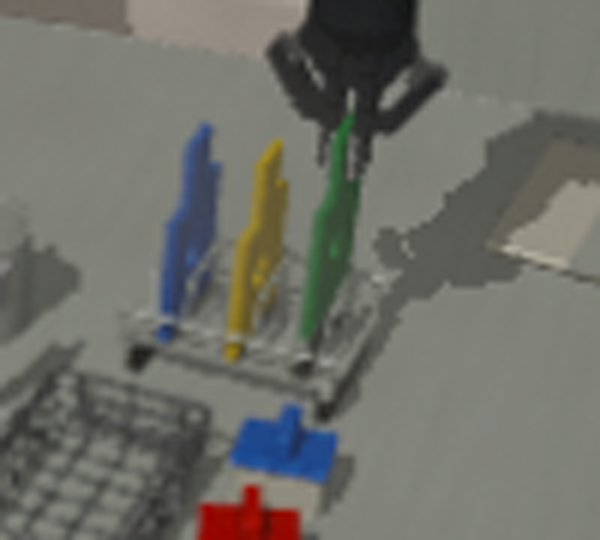

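Emit:
play_rows --series '[[[0,0,0,0.01,0],[0,0,0,0.02,0],[0,0,0,0.03,0],[0,0,0,0.036,0],[0,0,0,0.037,0],[0,0,0,0.037,0]]]'

```text
time: 16.23
eef_pos: [0.4413, -0.3517, 0.2204]
orientation: [180.0, 0.0, 85.1]
force: [0.2, -0.3, -1.6]
grip_width: 0.0076
gripper_force: 43.9
```

Emit:
play_rows --series '[[[0,0,0,0.002,0],[0,0,0,0.003,0],[0,0,0,0.003,0],[30,0,0,0.003,0],[45,0,0,0.003,0],[45,0,0,0.003,0],[45,0,0,-0.02,0],[45,0,0,-0.07,0]]]'

```text
time: 17.23
eef_pos: [0.4403, -0.3512, 0.2893]
orientation: [-179.8, -0.1, 85.2]
force: [0.5, 0.2, 1.0]
grip_width: 0.0385
gripper_force: 0.0
```

```bash
python3 - <<'E'
from h import *
s=ctrl.sense(); print(s["time"],s["eef_pos"],inrail(s["eef_pos"]),s["force"],s["grip_width"])
go(rail(-.094,-.364),.29)
c=Cam("side"); 
for col in("green","blue","yellow"):
    for a,p in c.blobs(col,60):
        if p[:,0].min()>340 and p[:,0].max()<400 and p[:,1].max()<180:
            i=p[:,1].argmin(); print(col,p[i],p.mean(0),p.max(0), inrail(c.plane([p[i]],.188)[0]))
im=cv2.resize(c.im[110:200,340:440,::-1],None,fx=6,fy=6,interpolation=2)
cv2.imwrite("pics/s6.png",im)
E
```

```text
17.225 [ 0.44031951 -0.35123172  0.28930256] [-0.20363673 -0.36395589] [0.49381019 0.22931641 0.97246645] 0.03852930378031284
 shift [-1.000e-04  1.096e-01 -7.000e-04] turn 0.1 rows 2.0
yellow [386. 133.] [382.63636364 149.07575758] [387. 164.] [-0.14947966 -0.38134604]
```

View pics/s6.png

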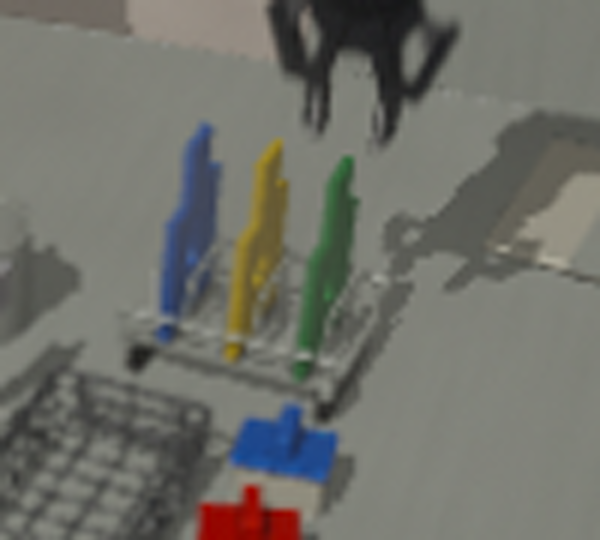

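Emit:
play_rows --series '[[[45,0.001,0.06,0,0],[45,0.001,0.109,0,0],[45,0.001,0.109,0,0],[45,0.001,0.109,0,0]]]'

```text
time: 17.77
eef_pos: [0.5494, -0.3599, 0.2897]
orientation: [-179.9, -0.0, 85.1]
force: [-0.4, 0.1, -0.2]
grip_width: 0.0389
gripper_force: 0.0
```

```bash
python3 - <<'E'
from h import *
s=ctrl.sense(); print(s["time"],s["eef_pos"],inrail(s["eef_pos"]),s["force"],s["grip_width"])
go(rail(-.094,-.363),.2184)
c=Cam("side"); 
im=cv2.resize(c.im[100:190,330:430,::-1],None,fx=6,fy=6,interpolation=2)
cv2.imwrite("pics/s7.png",im)
E
```

```text
17.775 [ 0.54939321 -0.35988669  0.2896866 ] [-0.09422238 -0.3632625 ] [-0.42814483  0.05340583 -0.21252691] 0.038892177079650606
 shift [0.0003 0.0002 0.0713] turn 0.0 rows 2.0
```

View pics/s7.png

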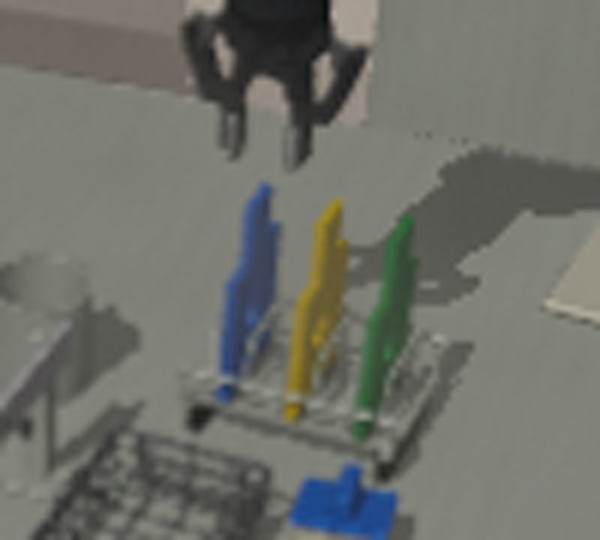

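Emit:
play_rows --series '[[[45,0,0,0.03,0],[45,0,0,0.06,0],[45,0,0,0.071,0],[45,0,0,0.071,0],[0,0,0,0.071,0],[0,0,0,0.071,0],[0,0,0,0.071,0]]]'

```text
time: 18.7
eef_pos: [0.5505, -0.3602, 0.2207]
orientation: [179.9, 0.1, 85.1]
force: [-0.1, 0.3, 6.0]
grip_width: 0.0074
gripper_force: 41.2
```

Emit:
play_rows --series '[[[0,0,0,-0.015,0],[0,0,0,-0.04,0],[0,0,0,-0.08,0],[0,0,0,-0.12,0],[0,0,0,-0.13,0],[0,0.05,0,-0.13,0],[0,0.1,0,-0.13,0],[0,0.16,0,-0.13,0]]]'

```text
time: 19.7
eef_pos: [0.5628, -0.1996, 0.3489]
orientation: [-179.9, 0.0, 85.1]
force: [0.4, 0.5, -0.1]
grip_width: 0.0076
gripper_force: 40.1
```

Emit:
play_rows --series '[[[0,0.05,0,0.02,0],[0,0.088,0.01,0.06,0],[0,0.088,0.03,0.09,0],[0,0.088,0.044,0.1,0],[0,0.088,0.044,0.1,0],[0,0.088,0.044,0.1,0]]]'

```text
time: 20.45
eef_pos: [0.6146, -0.1172, 0.2504]
orientation: [180.0, 0.0, 85.1]
force: [0.6, 0.0, -1.6]
grip_width: 0.0075
gripper_force: 40.0
```

```bash
python3 - <<'E'
from h import *
s=ctrl.sense(); print(s["time"],s["eef_pos"],inrail(s["eef_pos"]),s["force"],s["grip_width"])
go(rail(-.0096,-.115),.2475)
c=Cam("side"); t=Cam("top")
print([(a,p.mean(0),p.min(0),p.max(0)) for a,p in c.blobs("blue",60)])
im=np.hstack([c.im[110:230,270:400],t.im[110:230,320:450]])[...,::-1]
cv2.imwrite("pics/s8.png",cv2.resize(im,None,fx=3,fy=3,interpolation=2))
E
```

```text
20.45 [ 0.61457565 -0.1172245   0.2503733 ] [-0.05000562 -0.11591948] [ 0.55951126  0.03062223 -1.59850971] 0.0074715719018828885
 shift [0.0009 0.0404 0.0029] turn -0.0 rows 1.0
[(196.0, array([360.85      , 248.51666667]), array([351., 241.]), array([370., 255.])), (110.5, array([387.31111111, 183.77777778]), array([379., 178.]), array([395., 189.])), (189.0, array([340.84146341, 169.81707317]), array([336., 152.]), array([346., 189.]))]
```

View pics/s8.png

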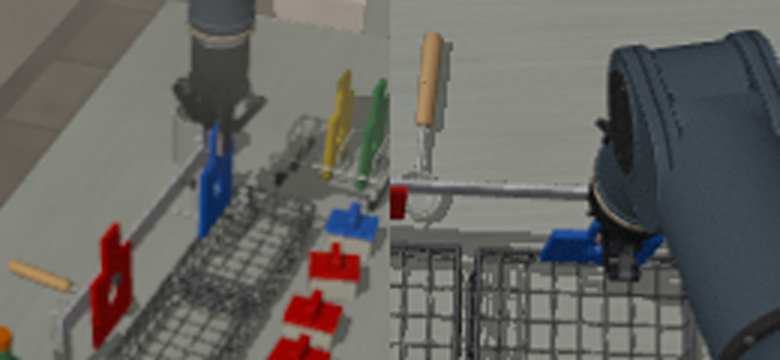

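```bash
python3 - <<'E'
from h import *
t=Cam("top"); s=Cam("side")
o=np.load("hung.npz"); now=t.im
def left(im,col,z):
    t.im=im; t.hsv=cv2.cvtColor(im,cv2.COLOR_RGB2HSV)
    for a,p in t.blobs(col,60):
        if p[:,0].min()>355 and p[:,0].max()<430 and p[:,1].min()<185 and p[:,1].max()<205:
            y0=p[:,1].min(); 
            for y in range(int(y0),int(p[:,1].max())+1): print(y,p[p[:,1]==y,0].min(),end="; ")
            L=p[p[:,0]<p[:,0].min()+7]; q=L[L[:,1]==L[:,1].min()]; q=q[q[:,0].argmin()]
            q2=p[p[:,1]==p[:,1].max()]; q2=q2[q2[:,0].argmin()]
            print(col,"topcorner",q,np.round(inrail(t.plane([q],z)[0])*1000,1),"bottomcorner",q2,np.round(inrail(t.plane([q2],z-.105)[0])*1000,1))
left(o["t"],"green",.138); left(now,"blue",.1684)
E
```

```text
171 386.0; 172 385.0; 173 385.0; 174 384.0; 175 372.0; 176 372.0; 177 371.0; 178 371.0; 179 370.0; 180 370.0; 181 369.0; 182 369.0; 183 369.0; 184 369.0; 185 369.0; green topcorner [372. 175.] [ -7.  -65.7] bottomcorner [369. 185.] [-10.8 -69.6]
183 388.0; 184 388.0; 185 387.0; 186 386.0; 187 374.0; 188 374.0; 189 373.0; 190 372.0; 191 372.0; 192 371.0; 193 371.0; 194 370.0; 195 370.0; 196 370.0; 197 382.0; blue topcorner [374. 187.] [-48.7 -68. ] bottomcorner [382. 197.] [ -52.8 -104.7]
```

Emit:
play_rows --series '[[[0,0.0015,0.01,0,0],[0,0.0015,0.02,0,0],[0,0.0015,0.028,0,0],[0,0.0015,0.034,0,0],[0,0.0015,0.04,0,0],[0,0.0015,0.0405,0,0],[0,0.0015,0.0405,0,0]]]'

```text
time: 21.52
eef_pos: [0.6551, -0.1184, 0.2493]
orientation: [-180.0, -0.0, 85.1]
force: [-0.1, -0.0, -1.7]
grip_width: 0.0072
gripper_force: 40.1
```

```bash
python3 - <<'E'
from h import *
s=ctrl.sense(); print(s["time"],s["eef_pos"],inrail(s["eef_pos"]),s["force"],s["wrist_torque"],s["grip_width"])
E
```

```text
21.525 [ 0.65505286 -0.11840006  0.2492877 ] [-0.00957593 -0.1136333 ] [-0.06329643 -0.03652437 -1.66712526] [ 0.00406383 -0.0037576  -0.01098316] 0.007151531206401677
```

Emit:
play_rows --series '[[[0,-0.0005,0,0.006,0],[0,-0.0005,0,0.012,0],[0,-0.0005,0,0.018,0],[0,-0.0005,0,0.024,0],[0,-0.0005,0,0.028,0],[0,-0.0005,0,0.029,0],[0,-0.0005,0,0.029,0]]]'

```text
time: 22.4
eef_pos: [0.6551, -0.1189, 0.2206]
orientation: [180.0, 0.0, 85.1]
force: [-0.8, 0.0, 1.3]
grip_width: 0.0075
gripper_force: 40.5
```

Emit:
play_rows --series '[[[0,0,0,0.002,0],[0,0,0,0.002,0],[0,0,0,0.002,0]]]'

```text
time: 22.78
eef_pos: [0.6552, -0.1189, 0.2202]
orientation: [179.9, 0.0, 85.1]
force: [-5.7, 1.3, 13.4]
grip_width: 0.0078
gripper_force: 42.4
```

Emit:
play_rows --series '[[[30,0,0,-0.001,0],[45,0,0,-0.001,0],[45,0,0,-0.001,0],[45,0,0,-0.03,0],[45,0,0,-0.07,0],[45,0,-0.06,-0.08,0],[45,0,-0.11,-0.08,0],[45,0,-0.15,-0.08,0]]]'

```text
time: 23.78
eef_pos: [0.5038, -0.1061, 0.2985]
orientation: [180.0, 0.0, 85.1]
force: [0.2, 0.0, 0.1]
grip_width: 0.0384
gripper_force: 0.0
```

```bash
python3 - <<'E'
from h import *
s=ctrl.sense(); print(s["time"],s["eef_pos"],inrail(s["eef_pos"]),s["force"],s["grip_width"])
c=Cam("side")
print([(a,p.mean(0),p.min(0),p.max(0)) for a,p in c.blobs("blue",60)], "green hung mean 331.7,172.4 min 327,154 max 337,191")
b=tubs("blue"); tubs("red")
im=c.im[110:260,260:410,::-1]
cv2.imwrite("pics/s9.png",cv2.resize(im,None,fx=4,fy=4,interpolation=2))
E
```

```text
23.775 [ 0.50376812 -0.10611009  0.29845247] [-0.16135754 -0.11431053] [0.229381   0.01418684 0.13415033] 0.03836590811523108
[(195.0, array([360.85      , 248.53333333]), array([351., 241.]), array([370., 255.])), (110.5, array([387.31111111, 183.77777778]), array([379., 178.]), array([395., 189.])), (223.5, array([331.88311688, 171.96103896]), array([327., 154.]), array([337., 191.]))] green hung mean 331.7,172.4 min 327,154 max 337,191
blue [431.5 205.8] [52.4 68.9] 12.0 rail [-260.   190.3]
red [432.3  95.8] [53.7 69.9] 172.4 rail [-249.8   80.8]
red [437.5   6.8] [54.3 69.3] 179.5 rail [-237.    -7.5]
red [435.2 -99.4] [54.6 70.1] 13.3 rail [-230.2 -113.5]
```

View pics/s9.png

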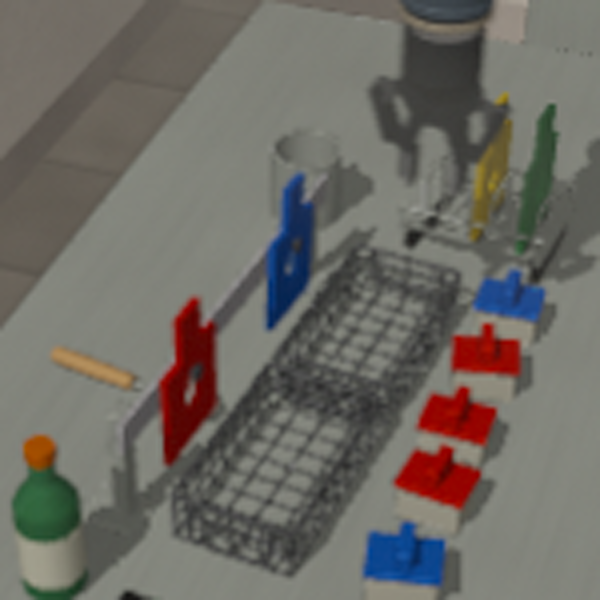

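```bash
cat >> h.py <<'E'
def plan(xy,ang,tx,ty):
    yaw=90+((ang+90)%180-90)
    P=go(np.array(xy),.124,yaw,say="to grasp")
    Q=go(rail(tx,ty),.131,85.1,frm=P,say="to place")
    go(rail(tx-.04,ty),.25,85.1,frm=Q,say="retreat")
E
python3 - <<'E'
from h import *
s=ctrl.sense(); print(s["eef_pos"])
plan((.4334,-.2013),2.2,-.105,-.160)
E
```

```text
[ 0.50430086 -0.10642554  0.29882406]
to grasp shift [-0.1006 -0.0626  0.1748] turn -7.1 rows 4.0
to place shift [ 0.0401  0.1242 -0.007 ] turn 7.1 rows 3.0
retreat shift [ 0.    -0.04  -0.119] turn -0.0 rows 3.0
```

Emit:
play_rows --series '[[[45,-0.05,-0.03,0.02,-7.1],[45,-0.1,-0.062,0.04,-7.1],[45,-0.1005,-0.0625,0.09,-7.1],[45,-0.1005,-0.0625,0.14,-7.1],[45,-0.1005,-0.0625,0.174,-7.1],[45,-0.1005,-0.0625,0.174,-7.1],[5,-0.1005,-0.0625,0.174,-7.1],[5,-0.1005,-0.0625,0.174,-7.1]]]' --grip_force 50

```text
time: 24.92
eef_pos: [0.4357, -0.2014, 0.1256]
orientation: [179.9, 0.1, 92.2]
force: [0.9, -0.5, -3.0]
grip_width: 0.0127
gripper_force: 53.3
```

Emit:
play_rows --series '[[[5,0,0,0,0],[5,0,0,-0.03,0],[5,0,0,-0.09,0],[5,0,0,-0.12,0],[5,0.02,0.06,-0.12,7.1],[5,0.04,0.12,-0.12,7.1],[5,0.04,0.124,-0.11,7.1],[5,0.04,0.124,-0.1,7.1]]]'

```text
time: 25.92
eef_pos: [0.557, -0.1561, 0.2239]
orientation: [-180.0, 0.0, 85.2]
force: [0.1, -0.9, -2.3]
grip_width: 0.0128
gripper_force: 53.3
```

```bash
python3 - <<'E'
from h import *
s=ctrl.sense(); print(s["time"],s["eef_pos"],inrail(s["eef_pos"]),s["force"],s["grip_width"])
go(rail(-.105,-.16),.131)
E
```

```text
25.925 [ 0.55700807 -0.15611451  0.22387084] [-0.10404095 -0.1595846 ] [ 0.132717   -0.87922597 -2.25207325] 0.012797231615235001
 shift [-0.0004 -0.001   0.0929] turn 0.1 rows 2.0
```

Emit:
play_rows --series '[[[5,0,-0.001,0.05,0],[5,0,-0.001,0.085,0],[5,0,-0.001,0.0915,0],[5,0,-0.001,0.0925,0],[40,0,-0.001,0.0925,0],[45,0,-0.001,0.0925,0],[45,0,-0.001,0.06,0],[45,0,-0.001,0,0]]]'

```text
time: 26.92
eef_pos: [0.5553, -0.1562, 0.2242]
orientation: [-179.8, -0.0, 85.2]
force: [0.9, -0.5, -0.7]
grip_width: 0.0383
gripper_force: 0.0
```

Emit:
play_rows --series '[[[45,0.03,-0.05,0,0],[45,0.03,-0.05,0,0],[45,0.03,-0.05,0,0]]]'

```text
time: 27.3
eef_pos: [0.5093, -0.1223, 0.225]
orientation: [179.9, 0.0, 85.2]
force: [0.4, 0.2, 0.5]
grip_width: 0.039
gripper_force: 0.0
```

```bash
python3 - <<'E'
from h import *
s=ctrl.sense(); print(s["time"],s["eef_pos"],s["force"])
tubs("blue"); r=tubs("red")
c=[x for x in r if x[0][1]<-.05][0]
plan(*c,-.105,.049)
E
```

```text
27.3 [ 0.50931275 -0.1222528   0.225005  ] [0.35142179 0.2398478  0.49378129]
blue [431.9 205.8] [52.4 68.1] 12.0 rail [-259.6  190.3]
red [432.2  95.7] [53.6 69.8] 172.6 rail [-249.9   80.6]
red [437.5   6.8] [54.3 69.3] 179.5 rail [-237.    -7.5]
red [435.2 -99.4] [54.6 70.1] 13.3 rail [-230.2 -113.5]
to grasp shift [ 0.0167 -0.0763  0.1005] turn -18.2 rows 3.0
to place shift [ 0.1152  0.1697 -0.007 ] turn 18.2 rows 4.0
retreat shift [-0.    -0.04  -0.119] turn -0.0 rows 3.0
```

Emit:
play_rows --series '[[[45,0.01,-0.045,0,-9],[45,0.0165,-0.076,0.01,-18.2],[45,0.0165,-0.076,0.03,-18.2],[45,0.0165,-0.076,0.08,-18.2],[45,0.0165,-0.076,0.1,-18.2],[45,0.0165,-0.076,0.1,-18.2],[5,0.0165,-0.076,0.1,-18.2],[5,0.0165,-0.076,0.1,-18.2]]]'

```text
time: 28.4
eef_pos: [0.4352, -0.0994, 0.1251]
orientation: [179.9, 0.0, 103.3]
force: [-0.0, -0.1, -1.8]
grip_width: 0.0126
gripper_force: 53.1
```

Emit:
play_rows --series '[[[5,0,0,0,0],[5,0,0,-0.03,0],[5,0,0,-0.09,0],[5,0.02,0.04,-0.12,6],[5,0.06,0.08,-0.12,15],[5,0.09,0.13,-0.12,18.2],[5,0.115,0.169,-0.11,18.2],[5,0.115,0.1695,-0.1,18.2]]]'

```text
time: 29.4
eef_pos: [0.5746, 0.0557, 0.2242]
orientation: [179.9, -0.2, 85.4]
force: [-0.8, -0.4, -2.4]
grip_width: 0.0127
gripper_force: 53.1
```

```bash
python3 - <<'E'
from h import *
s=ctrl.sense(); print(s["time"],s["eef_pos"],inrail(s["eef_pos"]),s["force"],s["grip_width"])
go(rail(-.105,.049),.131)
E
```

```text
29.4 [0.57456067 0.05568801 0.22418765] [-0.10464402  0.05294313] [-0.77118991 -0.44597089 -2.37730778] 0.012706480610838377
 shift [-0.0039 -0.0004  0.0932] turn 0.3 rows 2.0
```

Emit:
play_rows --series '[[[5,-0.001,0,0.03,0],[5,-0.001,0,0.085,0],[5,-0.001,0,0.0915,0],[5,-0.001,0,0.0925,0],[40,-0.001,0,0.0925,0],[45,-0.001,0,0.0925,0],[45,0,0,0.06,0],[45,0,0,0,0]]]'

```text
time: 30.4
eef_pos: [0.5722, 0.0517, 0.2245]
orientation: [-179.8, 0.0, 85.2]
force: [1.2, -0.1, -0.2]
grip_width: 0.0386
gripper_force: 0.0
```

Emit:
play_rows --series '[[[45,-0.03,-0.05,0,0],[45,-0.03,-0.05,0,0],[45,-0.03,-0.05,0,0]]]'

```text
time: 30.78
eef_pos: [0.5211, 0.0261, 0.2252]
orientation: [179.9, -0.0, 85.1]
force: [-0.3, 0.3, -1.0]
grip_width: 0.0386
gripper_force: 0.0
```

```bash
python3 - <<'E'
from h import *
s=ctrl.sense(); print(s["time"],s["eef_pos"],s["force"])
tubs("blue"); r=tubs("red")
plan((.4375,.0068),179.5,-.105,.115)
E
```

```text
30.775 [0.52107471 0.02608522 0.22517941] [-0.31350935  0.26196137 -0.99300281]
blue [431.5 205.7] [52.9 68.4] 11.4 rail [-260.   190.2]
blue [ 556.7 -156.7] [52.9 68.7] 175.0 rail [-104.3 -160.2]
red [432.2  95.7] [53.6 69.8] 172.6 rail [-249.9   80.6]
red [437.5   6.8] [54.3 69.3] 179.5 rail [-237.    -7.5]
to grasp shift [-0.0269 -0.0821  0.1006] turn -4.3 rows 3.0
to place shift [ 0.112  0.141 -0.007] turn 4.4 rows 3.0
retreat shift [-0.    -0.04  -0.119] turn -0.0 rows 3.0
```

Emit:
play_rows --series '[[[45,-0.02,-0.05,0,-4.4],[45,-0.027,-0.082,0.01,-4.4],[45,-0.027,-0.082,0.03,-4.4],[45,-0.027,-0.082,0.08,-4.4],[45,-0.027,-0.082,0.1,-4.4],[45,-0.027,-0.082,0.1,-4.4],[5,-0.027,-0.082,0.1,-4.4],[5,-0.027,-0.082,0.1,-4.4]]]'

```text
time: 31.88
eef_pos: [0.4373, 0.0063, 0.1252]
orientation: [179.9, -0.0, 89.5]
force: [0.1, 0.0, -1.1]
grip_width: 0.0127
gripper_force: 52.2
```

Emit:
play_rows --series '[[[5,0,0,0,0],[5,0,0,-0.03,0],[5,0,0,-0.09,0],[5,0.04,0.05,-0.12,4.4],[5,0.08,0.1,-0.12,4.4],[5,0.112,0.141,-0.12,4.4],[5,0.112,0.141,-0.11,4.4],[5,0.112,0.141,-0.1,4.4]]]'

```text
time: 32.88
eef_pos: [0.5778, 0.1166, 0.2235]
orientation: [-179.9, 0.0, 85.2]
force: [-0.1, -0.6, -2.3]
grip_width: 0.0127
gripper_force: 52.2
```

```bash
python3 - <<'E'
from h import *
s=ctrl.sense(); print(s["time"],s["eef_pos"],inrail(s["eef_pos"]),s["force"],s["grip_width"])
go(rail(-.105,.115),.131)
E
```

```text
32.875 [0.57781168 0.11663552 0.22354922] [-0.10661084  0.11394559] [-0.1146566  -0.63511955 -2.33671814] 0.012692126917145375
 shift [0.0011 0.0016 0.0925] turn 0.1 rows 2.0
```

Emit:
play_rows --series '[[[5,0.001,0.001,0.03,0],[5,0.001,0.001,0.085,0],[5,0.001,0.001,0.0905,0],[5,0.001,0.001,0.092,0],[40,0.001,0.001,0.092,0],[45,0.001,0.001,0.092,0],[45,0,0,0.06,0],[45,0,0,0,0]]]'

```text
time: 33.88
eef_pos: [0.5776, 0.1167, 0.2245]
orientation: [-179.8, 0.1, 85.2]
force: [1.0, -0.0, 1.1]
grip_width: 0.0384
gripper_force: 0.0
```

Emit:
play_rows --series '[[[45,-0.02,-0.06,0,0],[45,-0.02,-0.06,0,0],[45,-0.02,-0.06,0,0]]]'

```text
time: 34.25
eef_pos: [0.5173, 0.1022, 0.2253]
orientation: [179.9, -0.0, 85.1]
force: [1.0, 1.0, 0.2]
grip_width: 0.0387
gripper_force: 0.0
```

```bash
python3 - <<'E'
from h import *
s=ctrl.sense(); print(s["time"],s["eef_pos"],s["force"])
tubs("blue"); r=tubs("red")
plan((.4322,.0957),172.6,-.105,.180)
E
```

```text
34.25 [0.51734647 0.10216334 0.22530543] [0.9866041  0.98804917 0.17781258]
blue [431.9 205.8] [52.9 67.7] 11.4 rail [-259.6  190.3]
blue [ 555.7 -156.9] [52.9 69.6] 175.4 rail [-105.3 -160.5]
red [432.4  95.6] [53.7 69.9] 172.2 rail [-249.7   80.6]
red [697.6 124. ] [49.6 75.1] 87.4 rail [ 12.1 131.5]
to grasp shift [-0.0141 -0.0851  0.1008] turn 2.5 rows 3.0
to place shift [ 0.1056  0.1404 -0.007 ] turn -2.5 rows 3.0
retreat shift [ 0.    -0.04  -0.119] turn -0.0 rows 3.0
```

Emit:
play_rows --series '[[[45,-0.01,-0.05,0,2.5],[45,-0.014,-0.085,0.01,2.5],[45,-0.014,-0.085,0.03,2.5],[45,-0.014,-0.085,0.08,2.5],[45,-0.014,-0.085,0.1,2.5],[45,-0.014,-0.085,0.1,2.5],[5,-0.014,-0.085,0.1,2.5],[5,-0.014,-0.085,0.1,2.5]]]'

```text
time: 35.35
eef_pos: [0.432, 0.0957, 0.1253]
orientation: [179.9, -0.0, 82.6]
force: [1.4, 0.2, -0.1]
grip_width: 0.0126
gripper_force: 49.0
```

Emit:
play_rows --series '[[[5,0,0,0,0],[5,0,0,-0.03,0],[5,0,0,-0.09,0],[5,0.03,0.05,-0.12,-2.5],[5,0.07,0.1,-0.12,-2.5],[5,0.1055,0.14,-0.12,-2.5],[5,0.1055,0.14,-0.11,-2.5],[5,0.1055,0.14,-0.1,-2.5]]]'

```text
time: 36.35
eef_pos: [0.5828, 0.1817, 0.2234]
orientation: [-179.9, 0.1, 85.1]
force: [-0.3, -0.6, -2.4]
grip_width: 0.0126
gripper_force: 49.6
```

```bash
python3 - <<'E'
from h import *
s=ctrl.sense(); print(s["time"],s["eef_pos"],inrail(s["eef_pos"]),s["force"],s["grip_width"])
go(rail(-.105,.180),.131)
E
```

```text
36.35 [0.58275288 0.18167984 0.22339813] [-0.10724357  0.17917426] [-0.30497889 -0.59288882 -2.44043528] 0.01259350121266316
 shift [0.0008 0.0022 0.0924] turn 0.0 rows 2.0
```

Emit:
play_rows --series '[[[5,0.001,0.001,0.03,0],[5,0.001,0.001,0.085,0],[5,0.001,0.001,0.0905,0],[5,0.001,0.001,0.092,0],[40,0.001,0.001,0.092,0],[45,0.001,0.001,0.092,0],[45,0,0,0.06,0],[45,0,0,0,0]]]'

```text
time: 37.35
eef_pos: [0.5827, 0.1816, 0.2244]
orientation: [-179.8, 0.1, 85.2]
force: [1.5, -0.4, -0.4]
grip_width: 0.0387
gripper_force: 0.0
```

Emit:
play_rows --series '[[[45,0,-0.06,0,0],[45,0,-0.06,0,0],[45,0,-0.06,0,0]]]'

```text
time: 37.72
eef_pos: [0.5241, 0.1873, 0.2253]
orientation: [179.9, -0.0, 85.2]
force: [1.5, -0.3, 0.9]
grip_width: 0.0385
gripper_force: 0.0
```

```bash
python3 - <<'E'
from h import *
s=ctrl.sense(); print(s["time"],s["eef_pos"],s["force"])
b=tubs("blue"); tubs("red",.052)
c=[x for x in b if x[0][1]>.05][0]
plan(*c,-.105,-.075)
E
```

```text
37.725 [0.52414469 0.18727064 0.22525628] [ 1.484957   -0.2826389   0.87039455]
blue [431.9 205.8] [52.4 68.1] 12.0 rail [-259.6  190.3]
blue [ 555.7 -156.9] [52.9 70.1] 175.4 rail [-105.3 -160.5]
to grasp shift [ 0.0106 -0.0942  0.1007] turn -16.9 rows 3.0
to place shift [-0.2988  0.0708 -0.007 ] turn 16.9 rows 5.0
retreat shift [-0.    -0.04  -0.119] turn -0.0 rows 3.0
```

Emit:
play_rows --series '[[[45,0.005,-0.05,0,-9],[45,0.0105,-0.094,0.01,-16.9],[45,0.0105,-0.094,0.03,-16.9],[45,0.0105,-0.094,0.08,-16.9],[45,0.0105,-0.094,0.1,-16.9],[45,0.0105,-0.094,0.1,-16.9],[5,0.0105,-0.094,0.1,-16.9],[5,0.0105,-0.094,0.1,-16.9]]]'

```text
time: 38.83
eef_pos: [0.4317, 0.206, 0.1253]
orientation: [179.9, -0.0, 102.0]
force: [1.4, 0.7, 1.2]
grip_width: 0.0129
gripper_force: 49.2
```

Emit:
play_rows --series '[[[5,0,0,0,0],[5,0,0,-0.03,0],[5,-0.02,0.01,-0.09,0],[5,-0.07,0.02,-0.12,8],[5,-0.13,0.03,-0.12,16.9],[5,-0.19,0.045,-0.12,16.9],[5,-0.25,0.06,-0.12,16.9],[5,-0.299,0.071,-0.12,16.9]]]'

```text
time: 39.83
eef_pos: [0.5632, -0.0748, 0.2445]
orientation: [180.0, 0.0, 85.0]
force: [0.9, 0.3, -1.8]
grip_width: 0.0129
gripper_force: 49.4
```

Emit:
play_rows --series '[[[5,0,0,0.01,0],[5,0,0,0.015,0],[5,0,0,0.015,0]]]'

```text
time: 40.2
eef_pos: [0.5621, -0.0704, 0.2291]
orientation: [-179.9, -0.0, 85.3]
force: [0.0, 0.2, -2.7]
grip_width: 0.0127
gripper_force: 49.5
```

```bash
python3 - <<'E'
from h import *
s=ctrl.sense(); print(s["time"],s["eef_pos"],inrail(s["eef_pos"]),s["force"],s["grip_width"])
go(rail(-.105,-.075),.131)
E
```

```text
40.2 [ 0.56211738 -0.07039139  0.22909414] [-0.10627251 -0.07373835] [ 0.03750043  0.23419499 -2.7392168 ] 0.012712868395986926
 shift [-0.0013  0.0013  0.0981] turn 0.2 rows 2.0
```

Place, lift and withdraw towards the robot's right for an unobstructed check.

Emit:
play_rows --series '[[[5,-0.001,0.001,0.04,0],[5,-0.001,0.001,0.09,0],[5,-0.001,0.001,0.096,0],[5,-0.001,0.001,0.0975,0],[40,-0.001,0.001,0.0975,0],[45,-0.001,0.001,0.0975,0],[45,0,0,0.06,0],[45,0,0,0,0]]]'

```text
time: 41.2
eef_pos: [0.5622, -0.0718, 0.2299]
orientation: [-179.9, -0.0, 85.2]
force: [1.4, -0.3, 0.2]
grip_width: 0.0385
gripper_force: 0.0
```

Emit:
play_rows --series '[[[45,0,0,-0.06,0],[45,-0.06,-0.02,-0.1,0],[45,-0.12,-0.04,-0.12,0],[45,-0.18,-0.06,-0.12,0],[45,-0.24,-0.08,-0.12,0],[45,-0.3,-0.1,-0.12,0],[45,-0.36,-0.12,-0.12,0],[45,-0.42,-0.14,-0.12,0]]]'

```text
time: 42.2
eef_pos: [0.3942, -0.463, 0.3506]
orientation: [179.9, 0.1, 85.2]
force: [1.3, -0.7, 0.2]
grip_width: 0.0384
gripper_force: 0.0
```

Emit:
play_rows --series '[[[45,-0.05,-0.03,0,0],[45,-0.1,-0.06,0,0],[45,-0.12,-0.08,0,0],[45,-0.12,-0.08,0,0]]]'

```text
time: 42.7
eef_pos: [0.3024, -0.5761, 0.3497]
orientation: [-180.0, 0.1, 84.9]
force: [0.4, 0.4, 1.0]
grip_width: 0.0384
gripper_force: 0.0
```

```bash
python3 - <<'E'
from h import *
s=ctrl.sense(); print(s["time"],s["eef_pos"])
tubs("red",.052);tubs("blue",.052);tubs("green",.046)
t=Cam("top"); c=Cam("side")
im=np.hstack([t.im[130:330,180:520],c.im[110:310,240:440]])[...,::-1]
cv2.imwrite("pics/f.png",cv2.resize(im,(800,296),interpolation=2))
print([(a,p.mean(0),p.min(0),p.max(0)) for a,p in c.blobs("blue",60)+c.blobs("red",200)])
E
```

```text
42.7 [ 0.30240754 -0.57611933  0.34972185]
red [572.9  51.4] [52.8 69.2] 176.7 rail [-105.9   48.5]
red [580.  117.5] [53.9 71. ] 174.4 rail [-104.5  115. ]
red [584.9 183.2] [53.1 68.7] 177.4 rail [-105.2  180.9]
blue [ 554.7 -155.7] [52.7 69.8] 175.4 rail [-106.4 -159.4]
blue [564.3 -71.5] [52.9 69.2] 176.1 rail [-104.   -74.7]
green [508.1 384.5] [55.3 71.6] 174.6 rail [-198.9  374.9]
green [606.6 370.9] [55.5 69.2] 177.3 rail [-99.6 369.7]
[(253.5, array([352.79569892, 188.30107527]), array([339., 176.]), array([366., 200.])), (222.5, array([331.87012987, 171.96103896]), array([327., 154.]), array([337., 191.])), (586.0, array([330.21641791, 222.30597015]), array([311., 204.]), array([348., 241.])), (342.5, array([306.37931034, 204.49425287]), array([300., 184.]), array([313., 225.]))]
```

View pics/f.png

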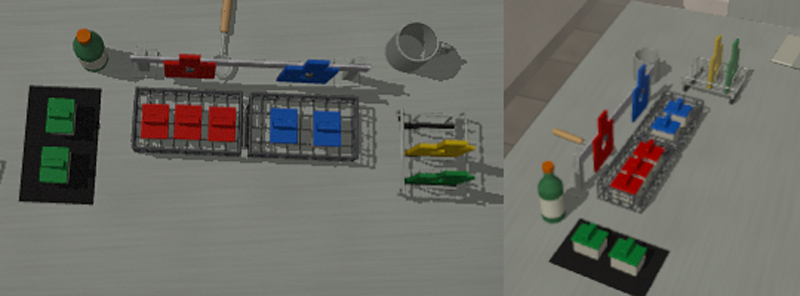

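```bash
python3 -c "
from bench import ctrl
print(ctrl.sign_off())"
```

```text
the job is handed in; nothing more can be done
None
```

The job is handed in, and the last pictures show everything in place: both green tubs on the mat, the green sign in the rack, the blue sign hung on the right stud, and the three red and two blue tubs each under their own sign. The hand-in call returned no verdict.

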